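# Snap a pantry tray's lid shut by running a fingertip along its tabs

## Task

The lid on the pull-out tray is resting in place but not sealed: run a fingertip lightly along the row of five snap tabs on the lid's front edge so that each is pressed home, one after another, starting at the end nearer the capped glass jar that stands beside the tray and finishing at the other end. Do not press hard, do not pick anything up, and leave the other things where they stand.

Things in the scene. Friction and masses are not known exactly. Their poses are not given: they have to be found in the camera images.
- tray: Pull-out polypropylene tray with a press-on lid, fixed in low aluminium runners; lid 262 x 278 mm, upper face 65 mm above the worktop (a panel behind the tab row, local x above -0.03, is 3 mm higher). Origin: centre of the underside, on the worktop; x points away from the robot (at yaw 0), y to the left along the tab row, z up. The row of five tabs lies along the lid's front edge (nearest the robot) at local x = -0.085, at local y = 0.08, 0.04, 0, -0.04, -0.08.
- tab1_top (a point): Middle of the flat crest of snap tab 1, counted from the left (+y) end of the row; it moves down with the tab. Each tab is a roof-shaped hump, 26 mm across the row and 37 mm along it; its crest is flat for 8 mm and stands 10 mm above the lid while the tab is up, and both ends slope down along the row to 2.5 mm above the lid, so that a fingertip sliding along the row rides onto the hump and presses it down. Tabs are 40 mm apart, centre to centre.
- tab2_top (a point): Middle of the flat crest of snap tab 2, counted from the left (+y) end of the row; it moves down with the tab. Same shape as tab 1.
- tab3_top (a point): Middle of the flat crest of snap tab 3, counted from the left (+y) end of the row; it moves down with the tab. Same shape as tab 1.
- tab4_top (a point): Middle of the flat crest of snap tab 4, counted from the left (+y) end of the row; it moves down with the tab. Same shape as tab 1.
- tab5_top (a point): Middle of the flat crest of snap tab 5, counted from the left (+y) end of the row; it moves down with the tab. Same shape as tab 1.
- tab1 (a joint): How far snap tab 1 is pressed down, m: 0 is up, 0.007 is the hard stop; 0.0045 or more counts as home. It resists with about 2 N and stays where it is left.
- tab2 (a joint): How far snap tab 2 is pressed down, m: 0 is up, 0.007 is the hard stop; 0.0045 or more counts as home. It resists with about 2 N and stays where it is left.
- tab3 (a joint): How far snap tab 3 is pressed down, m: 0 is up, 0.007 is the hard stop; 0.0045 or more counts as home. It resists with about 2 N and stays where it is left.
- tab4 (a joint): How far snap tab 4 is pressed down, m: 0 is up, 0.007 is the hard stop; 0.0045 or more counts as home. It resists with about 2 N and stays where it is left.
- tab5 (a joint): How far snap tab 5 is pressed down, m: 0 is up, 0.007 is the hard stop; 0.0045 or more counts as home. It resists with about 2 N and stays where it is left.
- jar: Upright green glass jar with a metal screw cap, 72 mm diameter, 100 mm high, loose, standing on the worktop beyond the left or the right end of the tab row (its place varies). Origin: centre of its underside.
- timer: Round kitchen timer shell, 76 mm diameter, 62 mm high, loose, standing on the worktop on the other side of the tray from the jar. Origin: centre of its underside. Bystander.
- cellbox: Sliding-lid wooden box of AAA cells, 65 x 110 x 28 mm high, loose, lying on the tray's lid behind the tabs. Origin: centre of its underside. Bystander.
- bulb: Frosted filament bulb standing in a 62 mm square cardboard sleeve, 113 mm high overall, loose, on the worktop at the far left or far right of the tray. Origin: centre of its underside. Bystander.
- tin: Low flat food tin, 80 mm diameter, 45 mm high, loose, on the worktop at the far left or far right of the tray. Origin: centre of its underside. Bystander.
- mug: Mug, 80 mm diameter, 90 mm high, loose, on the worktop at the near right of the tray. Origin: centre of its underside. Bystander.
- cellpack: Strip of four AAA cells side by side, 44 x 42 x 10 mm, loose, lying on the tray's lid to the left of the wooden box. Origin: centre of its underside. Bystander.
There are look-alikes about, which are no part of the job. Leave any orange or purple look-alike of the jar alone.

How it is judged:
By the outcome, as a careful person would: the job done as asked, in the order asked, and still so for the second after the job is handed in, with the robot touching nothing.
It also fails if it takes over 43 s, if anything falls off the work surface, if the arm or the gripper's body presses on something with over 40 N, if the wrist force passes 120 N, or if a joint passes its speed limit or range.

## Robot

A 6-joint arm with a two-finger parallel gripper is mounted at the origin on the work surface. World frame = base frame: x ahead of the robot, y to its left, z up, the work surface at z = 0. Lengths are in m, angles in rad, forces in N, time in s.
With the tool pointing down it reaches from about 0.325 to 0.9 m from the base axis. Payload 6.1 kg.
Tool frame: the origin (TCP) lies midway between the tips of the shut fingers; the grasp point (between the pads) lies 19 mm behind it (tcp_to_grasp is the z of the grasp point in the tool frame, in m); z points along the fingers, y is the line along which they close (so a half turn about z gives the same grasp; the last joint's range is limited). The gripper opens to 85 mm and grips with 20 to 120 N. Pads are 22 mm wide; open, the fingers measure 114 mm over their backs; the gripper's body (76 mm by 85 mm) begins 54 mm behind the grasp point. The pads swing forward as they close: fully open they stand 13 mm farther back than shut.
Start: joints at [-1.424, 0.22, 1.526, -0, 1.395, -0.126], TCP at [0.168, -0.602, 0.231] pointing down, gripper open.
Joint ranges: [-2.98, 2.98], [-0.91, 2.08], [0.09, 2.57], [-1.24, 4.39], [0.2, 2.65], [-2.68, 2.68]. Speed limits (rad/s): [2.57, 2.57, 3.01, 3.14, 3.14, 3.14].

## Interface

Orientations are given as a rotation vector (axis times angle).
In Python, from plant import get_obs, grab_frame, camera_params, hand_in, tcp_to_grasp gives the robot as it stands. The module is installed in compiled form; this text tells all that it offers.
- The arm moves only by the tool jog_arm, never from a script. Its argument "motion" is a list of rows, each a list of 7 numbers: the shift along the tool's x, y, z normalised to -1 to 1, where 1 is 200 mm, then the turn, a rotation vector about the tool's x, y, z normalised to -1 to 1, where 1 is 60 degrees, then the opening in per cent of the stroke, from 0 (shut) to 100 (fully open). In form: [[x, y, z, wx, wy, wz, claw], ...]. A call has 1 to 12 rows; each row is the pose to reach, as a shift and turn from the pose commanded when the call began, along the tool's axes at that moment; what a row does not reach only later rows make up. A row lasts 1/10 s, in which the tool goes at most 50 mm and 8.59 degrees, less where a joint would pass 70% of its speed; a pose out of reach is approached as far as the arm can. A call with a number of a shift or a turn outside -1 to 1 is refused whole. A call with a gripper value outside its range is refused whole. The fingers move at their own pace and stop on an object; "squeeze" is the grip in N (left out, the last holds). Time passes only in rows, so rows that repeat a pose let the fingers close. It gives the time, the measured TCP pose, the force, the opening and the grip force at its end, in the units of the state.
- get_obs(): the state, without advancing time (a new reading comes with each control period).
- grab_frame(name): name is "scene" or "side" or "wrist"; returns the picture (400x640x3 uint8, red, green, blue); there is no depth.
- camera_params(name): a dict with "fx", "fy", "cx", "cy" (pixels), "view" (4x4, takes a point from world to camera coordinates). Camera axes: x right, y up, looking along -z (the intrinsics and any distortion apply to the point x, -y, -z); pixel columns grow to the right and rows downward; lengths in m; the calibration is good to about 2 mm. A picture is of the moment at which its call begins: read the wrist's pose just before it. camera_params takes no time and is no camera call; for the wrist camera it gives the pose at the moment of the call.
- hand_in(): hands the job in; it is judged then, once.
The state is a dict: "t": time; "joint_positions": joint angles; "joint_velocities": joint speeds; "joint_torque": joint torques, N m; "tool_pos": TCP position; "tool_rot": TCP orientation; "contact_force": force on the tool from outside, world axes, zero at the start; "ft_torque": the same for the moment, N m; "opening": finger opening in m; "grip_force": force on a finger pad.
Only numpy, scipy, OpenCV 4.12 (cv2) and the standard library are available. Lean on these libraries where they do the work, as an engineer would, in place of code of your own. Each camera call takes 0.05 s, during which the arm holds its last target. There are 200 camera calls.

## Working session

There is one attempt and no reset: what is moved stays moved. The work goes in short steps, Python scripts to look and compute and a tool call to move; the robot and the scene stay as the last step left them, time stands still between calls to the robot, and variables do not carry over. Pictures are saved under pics/ and viewed, at most 10 in all, crops included, and the job is handed in when it is done.

Besides the shell and the picture viewer there is one more tool, called after "Request:" by a JSON object that holds its "op" and its "data", one argument or row to a line. jog_arm: Moves the arm, as the interface text tells. Scaled input: -1 to 1 covers 200 mm each way for a shift and 60 degrees each way for a turn. Its arguments: {"type":"object","properties":{"motion":{"type":"array"},"squeeze":{"type":"number"}},"required":["motion"]}

```bash
mkdir -p pics; python3 - <<'E'
from plant import *
import cv2,numpy as np
o=get_obs();print(o['t'],o['tool_pos'],o['tool_rot'],tcp_to_grasp)
for n in("scene","side"):
    p=camera_params(n);print(n,p)
    cv2.imwrite(f"pics/{n}.png",grab_frame(n)[:,:,::-1])
E
```

```text
0.0 [ 0.16831116 -0.60128441  0.23020675] [-3.11048765e+00 -4.26924860e-01  6.28863030e-05] -0.0187
scene {'fx': 509.10989749687843, 'fy': 509.10989749687843, 'cx': 316.5156505588077, 'cy': 190.54400556518485, 'view': array([[-0.29645007,  0.95501801,  0.00761369,  0.18260493],
       [-0.51075453, -0.16527104,  0.84369147,  0.17069007],
       [ 0.80699887,  0.24622366,  0.53677438, -1.73734979],
       [ 0.        ,  0.        ,  0.        ,  1.        ]])}
side {'fx': 483.0529738430135, 'fy': 483.0529738430135, 'cx': 317.3877544463418, 'cy': 195.27970562518377, 'view': array([[-0.73543249, -0.67715462, -0.02450868,  0.35673369],
       [ 0.31528637, -0.37398878,  0.87219659, -0.24598218],
       [-0.59977792,  0.63371446,  0.48854112, -0.95676759],
       [ 0.        ,  0.        ,  0.        ,  1.        ]])}
```

View pics/scene.png

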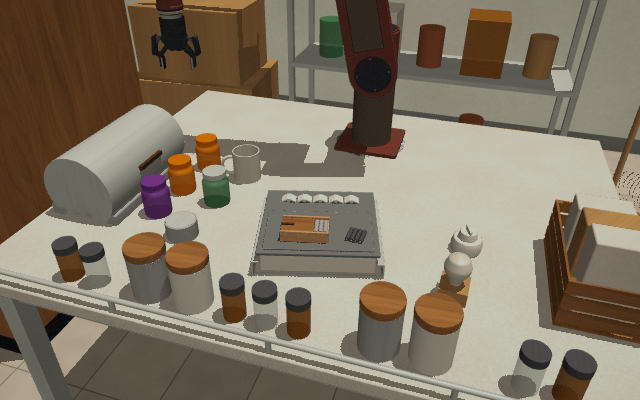

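View pics/side.png

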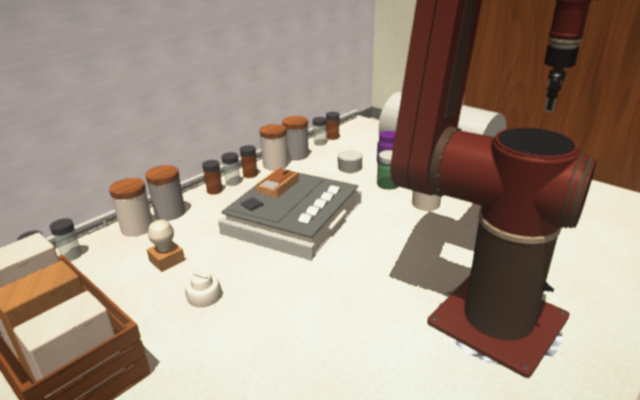

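The scene view shows the tray with its white tabs at about (289–351, 198). There are several jar-like things: green with a metal cap (216,187), orange (181,175) and (207,153), and purple (155,197). The green one fits the description. It stands on the robot's right (-y), so the row should start at tab 5. The side view shows the tabs at (303–335, 190–218) and the green jar at (388,170). I'll confirm the jar in a crop and measure the tabs.

```bash
cat > h.py <<'E'
import numpy as np,cv2
from plant import *
def ray(p,u,v):
    R=p['view'][:3,:3];t=p['view'][:3,3]
    d=R.T@np.array([(u-p['cx'])/p['fx'],-(v-p['cy'])/p['fy'],-1]);return -R.T@t,d
def onz(p,u,v,z):
    c,d=ray(p,u,v);return c+d*(z-c[2])/d[2]
def tri(rs):
    A=0;b=0
    for c,d in rs:
        d=d/np.linalg.norm(d);M=np.eye(3)-np.outer(d,d);A=A+M;b=b+M@c
    return np.linalg.solve(A,b)
E
python3 - <<'E'
from h import *
P={n:camera_params(n) for n in("scene","side")}
rois={"scene":(275,188,365,208),"side":(290,178,348,228)}
for n in P:
    im=cv2.imread(f"pics/{n}.png");x0,y0,x1,y1=rois[n]
    g=im[y0:y1,x0:x1].min(2)
    m=(g>(150 if n=='scene' else 150)).astype(np.uint8)
    k,l,s,c=cv2.connectedComponentsWithStats(m)
    for i in range(1,k):
        if s[i,4]>8: 
            u,v=c[i]+[x0,y0];print(n,s[i],u.round(1),v.round(1),onz(P[n],u,v,.071).round(4))
print("jar",onz(P['scene'],216,187,.05),onz(P['side'],388,172,.05))
a=cv2.imread("pics/scene.png")[120:280,130:400]
b=cv2.imread("pics/side.png")[170:230,280:400]
cv2.imwrite("pics/c1.png",np.vstack([cv2.resize(a,(750,400)),cv2.resize(b,(750,200))[:, :]]))
E
```

```text
scene [  0   0  90   4 260] 325.1 189.0 [ 0.4526 -0.0277  0.071 ]
scene [ 7  6 15  7 71] 289.1 196.8 [ 0.5169 -0.105   0.071 ]
scene [23  6 14  8 77] 304.8 197.2 [ 0.5062 -0.0663  0.071 ]
scene [38  6 14  8 74] 320.0 197.5 [ 0.4956 -0.0285  0.071 ]
scene [54  7 14  7 71] 335.7 197.9 [0.485  0.0102 0.071 ]
scene [70  7 14  8 75] 351.4 198.2 [0.4742 0.0491 0.071 ]
side [35  0 23  5 67] 339.1 179.3 [ 0.5422 -0.1541  0.071 ]
side [  8   7  42  39 462] 318.0 203.9 [ 0.4952 -0.0159  0.071 ]
side [39 32 17 18 88] 337.0 218.7 [0.4124 0.0063 0.071 ]
side [51 38  7 12 43] 345.1 223.4 [0.3841 0.0099 0.071 ]
jar [ 0.50210299 -0.32198711  0.05      ] [ 0.48844599 -0.31277691  0.05      ]
```

View pics/c1.png

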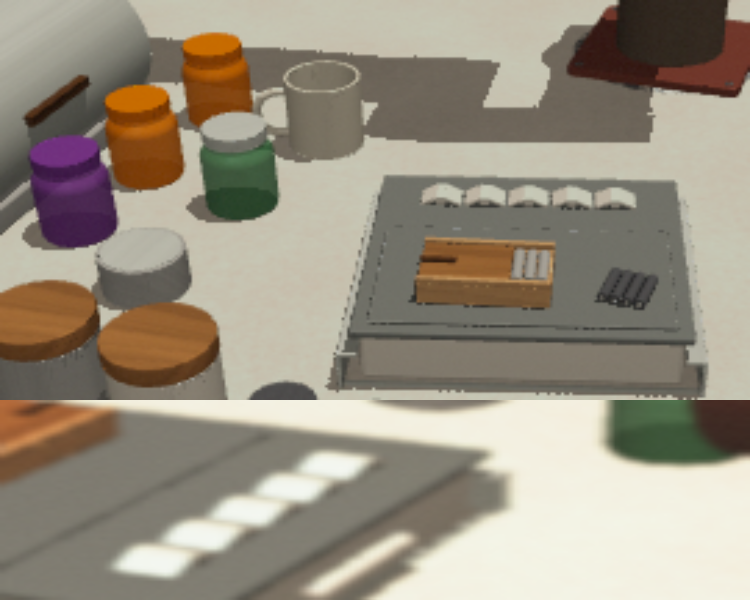

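The green metal-capped jar is confirmed in the crop, near (238,165), on the right (-y) side of the tray, so I'll press tab 5 first and tab 1 last. The measured row is 160 mm long at a yaw of about 15.5°, as it should be, and the tool is already aligned with it. I'll move above the row with the fingers shut.

Request:
{"op": "jog_arm", "data": {
  "motion": [
    [0.13,-0.13,0,0,0,0,0],
    [0.26,-0.26,0,0,0,0,0],
    [0.39,-0.39,0,0,0,0,0],
    [0.52,-0.52,0,0,0,0,0],
    [0.65,-0.65,0,0,0,0,0],
    [0.78,-0.78,0,0,0,0,0],
    [0.78,-0.78,0,0,0,0,0]
  ]
}}

```text
t: 0.8
tool_pos: [0.2782, -0.4062, 0.2308]
tool_rot: [-3.11, -0.432, -0.001]
contact_force: [-0.6, 0.2, -0.5]
opening: -0.0003
grip_force: 0.0
```

Request:
{"op": "jog_arm", "data": {
  "motion": [
    [0.13,-0.13,0,0,0,0,0],
    [0.26,-0.26,0,0,0,0,0],
    [0.39,-0.39,0,0,0,0,0],
    [0.52,-0.52,0,0,0,0,0],
    [0.65,-0.65,0,0,0,0,0],
    [0.78,-0.78,0,0,0,0,0],
    [0.78,-0.78,0,0,0,0,0]
  ]
}}

```text
t: 1.5
tool_pos: [0.386, -0.2147, 0.2311]
tool_rot: [-3.11, -0.433, -0.001]
contact_force: [0.9, -0.7, 0.1]
opening: -0.0001
grip_force: 0.0
```

Request:
{"op": "jog_arm", "data": {
  "motion": [
    [0.13,-0.13,0,0,0,0,0],
    [0.26,-0.26,0,0,0,0,0],
    [0.39,-0.39,0,0,0,0,0],
    [0.52,-0.52,0,0,0,0,0],
    [0.65,-0.65,0,0,0,0,0],
    [0.78,-0.78,0,0,0,0,0],
    [0.78,-0.78,0,0,0,0,0],
    [0.78,-0.78,0,0,0,0,0]
  ]
}}

```text
t: 2.3
tool_pos: [0.493, -0.0256, 0.2308]
tool_rot: [3.112, 0.429, -0.002]
contact_force: [0.2, -0.4, 0.3]
opening: -0.0003
grip_force: 0.0
```

```bash
python3 - <<'E'
from h import *
o=get_obs();print(o['t'],o['tool_pos'],o['tool_rot'],o['opening'],o['contact_force'])
p=camera_params("wrist");im=grab_frame("wrist");print(p)
cv2.imwrite("pics/w1.png",im[:,:,::-1])
E
```

```text
2.3 [ 0.49300072 -0.0256105   0.23083931] [ 3.11169746e+00  4.29287841e-01 -1.87904595e-03] -0.000302538003730359 [ 0.19507158 -0.44480122  0.34253116]
{'fx': 316.3609954023125, 'fy': 316.3609954023125, 'cx': 319.8847127395576, 'cy': 200.51801489704644, 'view': array([[ 2.70313752e-01, -9.62772260e-01, -2.27556784e-04,
        -1.57615844e-01],
       [ 9.16328530e-01,  2.57346439e-01, -3.06781413e-01,
        -4.04150918e-01],
       [ 2.95419195e-01,  8.27187179e-02,  9.51779971e-01,
        -5.23887200e-01],
       [ 0.00000000e+00,  0.00000000e+00,  0.00000000e+00,
         1.00000000e+00]])}
```

View pics/w1.png

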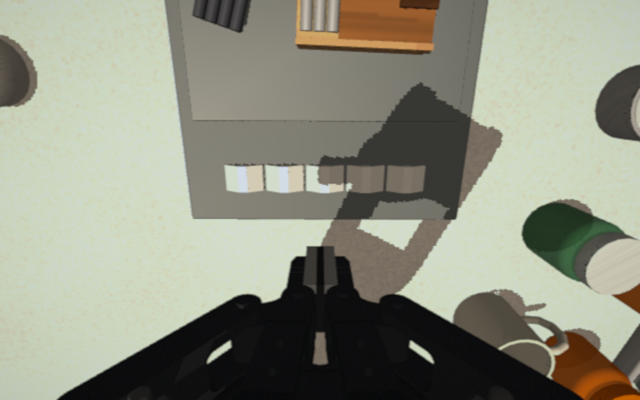

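The wrist view shows the five tabs between columns 225 and 425 and rows 165 to 193, with tab 1 at (244,179) and tab 5 at (405,179). The shut fingertips are at (320,255), and the green jar is at right (580,245).

```bash
python3 - <<'E'
from h import *
p=camera_params("wrist");o=get_obs();from scipy.spatial.transform import Rotation as R
T=R.from_rotvec(o['tool_rot']).as_matrix()
for u,v,z in [(244,179,.073),(325,179,.073),(405,179,.073),(192,218,.065),(457,218,.065)]:
    w=onz(p,u,v,z);print(w.round(4),"tool",(T.T@(w-o['tool_pos'])).round(4))
E
```

```text
[0.4752 0.0465 0.073 ] tool [ 0.0029 -0.0747  0.1579]
[ 0.4965 -0.03    0.073 ] tool [0.0028 0.0047 0.1579]
[ 0.5176 -0.1055  0.073 ] tool [0.0028 0.0831 0.1579]
[0.4168 0.092  0.065 ] tool [-0.0411 -0.1343  0.1659]
[ 0.4914 -0.1753  0.065 ] tool [-0.0412  0.1432  0.166 ]
```

The wrist measurement agrees with the scene view to about 2 mm. I'll go beyond tab 5 and descend next to it.

Request:
{"op": "jog_arm", "data": {
  "motion": [
    [0.0175,0.15,0,0,0,0,0],
    [0.0175,0.3,0,0,0,0,0],
    [0.0175,0.45,0,0,0,0,0],
    [0.0175,0.61,0.1,0,0,0,0],
    [0.0175,0.61,0.25,0,0,0,0],
    [0.0175,0.61,0.4,0,0,0,0],
    [0.0175,0.61,0.55,0,0,0,0],
    [0.0175,0.61,0.65,0,0,0,0],
    [0.0175,0.61,0.7,0,0,0,0],
    [0.0175,0.61,0.75,0,0,0,0],
    [0.0175,0.61,0.75,0,0,0,0],
    [0.0175,0.61,0.75,0,0,0,0]
  ]
}}

```text
t: 3.55
tool_pos: [0.5297, -0.1422, 0.0822]
tool_rot: [3.112, 0.427, 0.002]
contact_force: [0.6, 0.6, 0.6]
opening: 0.0001
grip_force: 0.0
```

```bash
python3 - <<'E'
from h import *
o=get_obs();print(o['t'],o['tool_pos'],o['tool_rot'],o['opening'],o['contact_force'])
p=camera_params("wrist");im=grab_frame("wrist")
from scipy.spatial.transform import Rotation as R
cv2.imwrite("pics/w2.png",im[:,:,::-1])
E
```

```text
3.55 [ 0.52973855 -0.14223071  0.08220627] [3.11177349e+00 4.26525313e-01 1.75326068e-03] 0.00010610371310265006 [0.6352052  0.59529489 0.59220472]
```

View pics/w2.png

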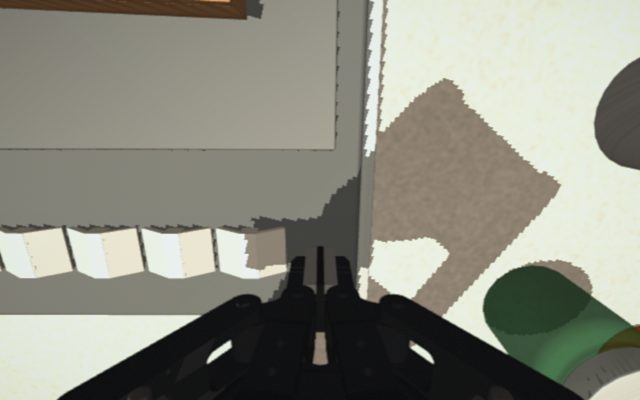

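The wrist view shows the shut tips at (320,255), just right of the end of tab 5 at (287,253). The lid's right edge is at column 365, and the tips are centred across the row. I'll shift 4 mm outward, go down to about 70 mm and check the force.

Request:
{"op": "jog_arm", "data": {
  "motion": [
    [0,0.02,0,0,0,0,0],
    [0,0.02,0.02,0,0,0,0],
    [0,0.02,0.04,0,0,0,0],
    [0,0.02,0.05,0,0,0,0],
    [0,0.02,0.055,0,0,0,0],
    [0,0.02,0.055,0,0,0,0]
  ]
}}

```text
t: 4.2
tool_pos: [0.5301, -0.1453, 0.07]
tool_rot: [-3.112, -0.427, 0.001]
contact_force: [-0.8, -0.4, 0.8]
opening: -0.0001
grip_force: 0.0
```

Request:
{"op": "jog_arm", "data": {
  "motion": [
    [0,0,0,0,0,0,0]
  ]
}}

```text
t: 4.3
tool_pos: [0.5303, -0.1454, 0.0702]
tool_rot: [-3.112, -0.427, 0.0]
contact_force: [0.2, 0.0, 0.1]
opening: 0.0004
grip_force: 0.0
```

Request:
{"op": "jog_arm", "data": {
  "motion": [
    [0,0,0,0,0,0,0]
  ]
}}

```text
t: 4.4
tool_pos: [0.5304, -0.1455, 0.0704]
tool_rot: [3.112, 0.427, 0.0]
contact_force: [-0.0, 0.0, 0.9]
opening: 0.0
grip_force: 0.0
```

There is no contact at z = 0.0702. I'll lower 1 mm, to about 5.8 mm of tab travel, and start the sweep.

Request:
{"op": "jog_arm", "data": {
  "motion": [
    [0,0,0.005,0,0,0,0],
    [0,-0.025,0.005,0,0,0,0],
    [0,-0.05,0.005,0,0,0,0],
    [0,-0.075,0.005,0,0,0,0],
    [0,-0.1,0.005,0,0,0,0],
    [0,-0.125,0.005,0,0,0,0],
    [0,-0.15,0.005,0,0,0,0],
    [0,-0.175,0.005,0,0,0,0],
    [0,-0.2,0.005,0,0,0,0],
    [0,-0.225,0.005,0,0,0,0],
    [0,-0.225,0.005,0,0,0,0]
  ]
}}

```text
t: 5.5
tool_pos: [0.5176, -0.1009, 0.069]
tool_rot: [-3.111, -0.428, 0.001]
contact_force: [0.3, 1.4, 1.6]
opening: -0.0004
grip_force: 0.9
```

The force is about 2 N at z = 0.069, so this is light contact over the tab 5 crest. I'll continue the sweep.

Request:
{"op": "jog_arm", "data": {
  "motion": [
    [0,-0.04,0,0,0,0,0],
    [0,-0.08,0,0,0,0,0],
    [0,-0.12,0,0,0,0,0],
    [0,-0.16,0,0,0,0,0],
    [0,-0.2,0,0,0,0,0],
    [0,-0.24,0,0,0,0,0],
    [0,-0.28,0,0,0,0,0],
    [0,-0.32,0,0,0,0,0],
    [0,-0.36,0,0,0,0,0],
    [0,-0.4,0,0,0,0,0],
    [0,-0.44,0,0,0,0,0],
    [0,-0.48,0,0,0,0,0]
  ]
}}

```text
t: 6.7
tool_pos: [0.4918, -0.009, 0.069]
tool_rot: [-3.112, -0.427, 0.001]
contact_force: [2.2, -5.3, 2.0]
opening: 0.0001
grip_force: 1.9
```

Request:
{"op": "jog_arm", "data": {
  "motion": [
    [0,-0.04,0,0,0,0,0],
    [0,-0.08,0,0,0,0,0],
    [0,-0.12,0,0,0,0,0],
    [0,-0.16,0,0,0,0,0],
    [0,-0.2,0,0,0,0,0],
    [0,-0.24,0,0,0,0,0],
    [0,-0.28,0,0,0,0,0],
    [0,-0.32,0,0,0,0,0],
    [0,-0.36,0,0,0,0,0],
    [0,-0.4,0,0,0,0,0],
    [0,-0.44,0,0,0,0,0],
    [0,-0.48,0,0,0,0,0]
  ]
}}

```text
t: 7.9
tool_pos: [0.4659, 0.0836, 0.069]
tool_rot: [-3.112, -0.427, 0.001]
contact_force: [0.4, 0.4, 0.1]
opening: -0.0
grip_force: 0.0
```

The tip is past tab 1 with no contact. I'll lift straight up and back off along -x for a look.

Request:
{"op": "jog_arm", "data": {
  "motion": [
    [0,0,-0.05,0,0,0,0],
    [0,0,-0.15,0,0,0,0],
    [0,0.1,-0.3,0,0,0,0],
    [0,0.2,-0.4,0,0,0,0],
    [-0.05,0.3,-0.4,0,0,0,0],
    [-0.1,0.4,-0.4,0,0,0,0],
    [-0.1,0.5,-0.4,0,0,0,0],
    [-0.1,0.55,-0.4,0,0,0,0],
    [-0.1,0.55,-0.4,0,0,0,0],
    [-0.1,0.55,-0.4,0,0,0,0]
  ]
}}

```text
t: 8.9
tool_pos: [0.4768, -0.0283, 0.1494]
tool_rot: [-3.112, -0.426, 0.0]
contact_force: [0.0, 0.6, -0.0]
opening: 0.0002
grip_force: 0.0
```

```bash
python3 - <<'E'
from h import *
o=get_obs();print(o['t'],o['tool_pos'],o['contact_force'])
w=grab_frame("wrist")[:,:,::-1];s=grab_frame("scene")[:,:,::-1];d=grab_frame("side")[:,:,::-1]
a0=cv2.imread("pics/scene.png")[180:215,270:370];b0=cv2.imread("pics/side.png")[175:235,290:350]
r=lambda x:cv2.resize(x,(400,240))
cv2.imwrite("pics/f.png",np.vstack([np.hstack([r(a0),r(s[180:215,270:370])]),np.hstack([r(b0),r(d[175:235,290:350])])]))
cv2.imwrite("pics/f2.png",np.hstack([cv2.resize(w,(400,300)),cv2.resize(s,(400,300))]))
E
```

```text
8.9 [ 0.47682624 -0.02825456  0.14942797] [ 0.02765069  0.55107669 -0.00344896]
```

View pics/f.png

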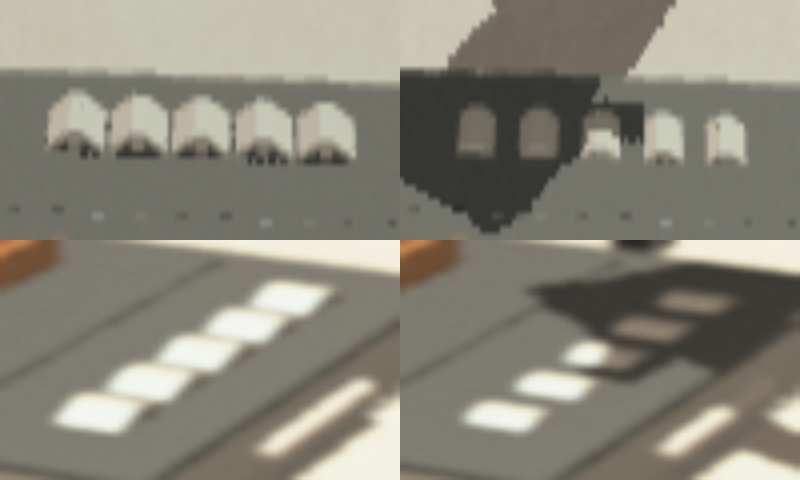

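View pics/f2.png

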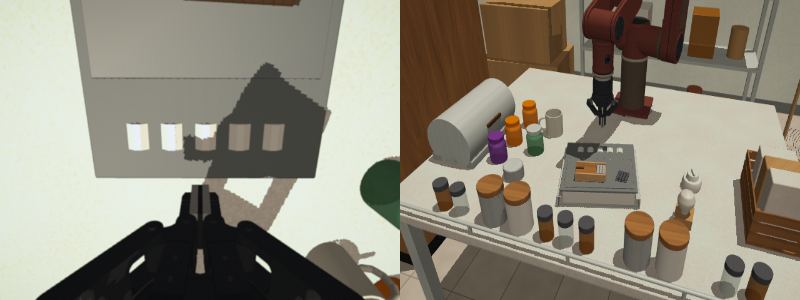

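In the before/after crops, all five humps have shrunk equally. About 24 mm of each still shows above the lid, which by the slope geometry means about 5.9 mm pressed, past the 4.5 mm needed. The other items stand unmoved and the arm is clear.

```bash
python3 -c "
from plant import *
print(hand_in())"
```

```text
the job is handed in; nothing more can be done
None
```

I pressed all five tabs home in one light sweep (at most about 6 N in the readings), from tab 5 beside the green jar to tab 1; nothing else visibly moved, and the job is handed in at about 9 s (no verdict was returned).

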